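Sweep the snack tokens through the gate into the token box

ROBOT

A 6-joint arm with a two-finger parallel gripper is mounted at the origin on the work surface. World frame = base frame: x ahead of the robot, y to its left, z up, the work surface at z = 0. Lengths are in mm, angles in degrees, forces in N, time in s.
With the tool pointing down it reaches from about 300 to 775 mm from the base axis. Payload 14.6 kg.
Tool frame: the origin (TCP) lies at the very end of the fingers, on their centre line; the grasp point (between the pads) lies behind it (robot.pinch_z is the z of the grasp point in the tool frame, in mm); z points along the fingers, y is the line along which they close (so a half turn about z gives the same grasp; the last joint's range is limited). The gripper opens to 94 mm and grips with 3 to 60 N. Pads are 16 mm wide; open, the fingers measure 119 mm over their backs; the gripper's body (75 mm by 177 mm) begins 78 mm behind the grasp point.
Start: joints at [65.111, 17.183, 87.147, -0, 75.671, -3.816], TCP at [197.757, 513.207, 205.446] pointing down, gripper open.
Joint ranges: [-173.82, 173.82], [-45.26, 126.66], [13.44, 144.39], [-59.66, 239.66], [0, 175.72], [-146.38, 146.38]. Speed limits (degrees/s): [127.2, 127.2, 147.25, 180, 180, 180].

INTERFACE

Orientations are given as [roll, pitch, yaw] about the fixed x, y, z axes, in that order (R = Rz(yaw) Ry(pitch) Rx(roll)).
In Python, from plant import robot, cams, models gives the robot as it stands. The module is installed in compiled form; this text tells all that it offers.
- The arm moves only by the tool move_arm, never from a script. Its argument "commands" is one flat list of numbers, 7 for each row, row after row: the opening, from 0 (shut) to 1 (fully open), then the shift along the tool's x, y, z in mm, then the turn, a rotation vector about the tool's x, y, z in degrees. In form: [grip, dx, dy, dz, rx, ry, rz, grip, dx, dy, dz, rx, ry, rz, ...]. A call has 1 to 10 rows; each row is the pose to reach, as a shift and turn from the pose commanded when the call began, along the tool's axes at that moment; what a row does not reach only later rows make up. A row lasts 1/10 s, in which the tool goes at most 50 mm and 8.59 degrees, less where a joint would pass 70% of its speed; a pose out of reach is approached as far as the arm can. A call with a gripper value outside its range is refused whole. The fingers move at their own pace and stop on an object; "force" is the grip in N (left out, the last holds). Time passes only in rows, so rows that repeat a pose let the fingers close. It gives the time, the measured TCP pose, the force, the opening and the grip force at its end, in the units of the state.
- robot.state(): the state, without advancing time (a new reading comes with each control period).
- cams.get_image(name): name is "side" or "top"; returns a dict with "pixels" (400x640x3 uint8, red, green, blue), "fx", "fy", "cx", "cy" (pixels), "R" (3x3) and "t" (3): a world point X has camera coordinates R X + t. Camera axes: x right, y down, z forward; pixel columns grow to the right and rows downward; lengths in mm; the calibration is good to about 2 mm. A picture is of the moment at which its call begins. There is no depth.
- robot.close_job(): hands the job in; it is judged then, once.
Trained networks look in a picture, given as the dict that the camera call returned (one of the last four; its "shot" number tells which), for a name from the list of things; names that differ only in an ending like _2 or _b are one class to them, and where a whole thing is asked for, a point or a joint stands for the part that bears it (a point fixed in the world has none). Each returns a list of dicts, best first, with "p" (0 to 1); they miss things now and then, are a little off and sometimes report something else, mostly with a low value. They report only what shows in the picture. A call takes as long as a camera call. They do not tell look-alikes from the thing itself.
- models.find_in(picture, target): "xyz" ([x, y, z] in mm, in world coordinates, good to about 4 mm: the middle of the surface that is visible of it).
The state is a dict: "time": time; "joint_pos": joint angles; "dq": joint speeds; "joint_efforts": joint torques, N m; "tcp_pos": TCP position; "orientation": TCP orientation; "ft_force": force on the tool from outside, world axes, zero at the start; "ft_torque": the same for the moment, N m; "opening": opening from 0.0 (shut) to 1.0 (fully open); "gripper_force": force on a finger pad.
Only numpy, scipy, OpenCV 4.12 (cv2) and the standard library are available. Lean on these libraries where they do the work, as an engineer would, in place of code of your own. Each camera call takes 0.05 s, during which the arm holds its last target. There are 200 camera calls.

TASK

With a fingertip, push the three snack tokens on the tray through the brass gate one at a time, so that each drops through the slot into the token box before the next one goes in. Slide them, never lift them; the steel bottle cap stays on the tray, and nothing else on the sideboard is disturbed.

Things in the scene. Friction and masses are not known exactly. Their poses are not given: they have to be found in the camera images.
- tray: fixed token tray: black plinth with a green deck, its top 85 mm above the table. Origin: on the table under the tray; x points towards the gate, y left, z up. The deck runs from x = -165 to 55 mm and y = -135 to 135 mm, inside a brass rim 5 mm thick and 12 mm high. The rim across the gate side (x = 55 to 60 mm) has a gap, the gate. Beyond it is the token box, 114 mm wide, up to x = 135 mm. A token falls in once its centre is past x = 60 mm.
- gate (a point): middle of the gate, at deck height (tray x = 57.5 mm, y = 0). The gate is a 42 mm wide gap in the brass rim, 5 mm thick and 12 mm high; its axes are those of the tray, tokens pass towards +x.
- slot (a point): middle of the slot, at deck height (tray x = 84 mm, y = 0): a hole 48 mm long (tray x = 60 to 108 mm) by 42 mm wide right behind the gate, with brass rails 12 mm high on its other three sides; below it the token box, 81 mm deep and wider than the slot, with a clear window at its far end. Axes as the tray's.
- token_red: snack token: brass disc 34 mm across and 8 mm thick, about 45 g, with a red 25 mm inlay; lies flat and loose on the tray's deck. Origin: centre of its underside, z up.
- token_white: snack token: brass disc 34 mm across and 8 mm thick, about 45 g, with a white 25 mm inlay; lies flat and loose on the tray's deck. Origin: centre of its underside, z up.
- token_blue: snack token: brass disc 34 mm across and 8 mm thick, about 45 g, with a blue 25 mm inlay; lies flat and loose on the tray's deck. Origin: centre of its underside, z up.
- cap: steel screw cap of a bottle, a ridged disc 38 mm across, 14 mm high, with a 28 mm black centre on top, 30 g, loose on the deck; not a token, stays on the deck. Origin: centre of its underside.
- can: red drink can, 66 mm across, 122 mm high, loose, bystander. Origin: centre of its underside.
- bowl: blue bowl of popcorn, 150 mm across, 60 mm high, loose, bystander. Origin: centre of its underside.
- remote: black remote control, 160 x 42 x 18 mm (long along its x), loose, bystander. Origin: centre of its underside.
- tumbler: amber tumbler, 76 mm across, 95 mm high, loose, bystander. Origin: centre of its underside.
- sweets: orange jar of sweets with a brass lid, 84 mm across, 130 mm high, loose, bystander. Origin: centre of its underside.
Things that resemble listed ones, but are neither listed nor needed, are in the scene too. Leave any black look-alike of the token_red alone.

How it is judged:
By the outcome, as a careful person would: the job done as asked, in the order asked, and still so for the second after the job is handed in, with the robot touching nothing.
It also fails if it takes over 72 s, if anything falls off the work surface, if the arm or the gripper's body presses on something with over 40 N, if the wrist force passes 120 N, or if a joint passes its speed limit or range.

## Working session

There is one attempt and no reset: what is moved stays moved. The work goes in short steps, Python scripts to look and compute and a tool call to move; the robot and the scene stay as the last step left them, time stands still between calls to the robot, and variables do not carry over. Pictures are saved under pics/ and viewed, at most 10 in all, crops included, and the job is handed in when it is done.

Besides the shell and the picture viewer there is one more tool, called after "Call:" as a command line: name --argument value ..., lists and objects as JSON in quotes. move_arm: Moves the arm, as the interface text tells. Its arguments: {"type":"object","properties":{"commands":{"type":"array","items":{"type":"number"}},"force":{"type":"number"}},"required":["commands"]}

```bash
mkdir -p pics; python3 - <<'E'
from plant import robot,cams,models
import cv2
s=robot.state();print(s)
for n in("top","side"):
    p=cams.get_image(n);cv2.imwrite(f"pics/{n}0.png",p["pixels"][:,:,::-1])
    print(n,p["fx"],p["fy"],p["cx"],p["cy"],p["R"],p["t"])
    for t in["tray","token_red","cap"]:
        print(t,[([round(float(v)) for v in d["xyz"]],round(d["p"],2)) for d in models.find_in(p,t)])
E
```

```text
{'time': 0.0, 'joint_pos': array([ 6.51093199e+01,  1.72151459e+01,  8.71800185e+01,  5.81182035e-04,
        7.56691860e+01, -3.81650304e+00]), 'dq': array([-0.05479341,  0.03531961, -0.10316718,  0.01711998,  0.00894563,
        0.01906039]), 'joint_efforts': array([ 1.19533186e-03, -5.31805408e+01, -3.52741063e+01,  7.09229009e-02,
        2.42983690e-02, -1.23315979e-05]), 'tcp_pos': array([197.66491979, 512.97932347, 204.89302532]), 'orientation': array([-1.79935830e+02, -4.84493558e-03,  1.58925676e+02]), 'ft_force': array([-0.46278364, -0.52160318, -0.31175416]), 'ft_torque': array([-0.00301053, -0.02004949, -0.00129424]), 'gripper_force': 0.0, 'opening': 0.9981808636114355}
top 363.97448686717917 363.97448686717917 319.7674322178232 203.48377604279742 [[ 0.01938696 -0.99917729  0.03562157]
 [-0.99564327 -0.02254401 -0.09047793]
 [ 0.09120655 -0.03371229 -0.9952612 ]] [ -60.1091882   548.47077476 1073.14290767]
tray [([572, -26, 87], 0.61)]
token_red [([548, -102, 93], 0.65), ([606, -240, 11], 0.46), ([521, -304, 9], 0.45)]
cap [([528, 43, 102], 0.69)]
side 408.28767838059105 408.28767838059105 324.3974998302566 198.1221562203537 [[ 0.89530009 -0.44545748 -0.00232153]
 [-0.30129687 -0.60170469 -0.73971053]
 [ 0.32811271  0.66296237 -0.6729212 ]] [-514.35752992  211.30176322  980.64962499]
tray [([551, -73, 83], 0.95)]
token_red [([529, -309, 2], 0.7), ([606, -249, 11], 0.56), ([550, -108, 91], 0.4)]
cap []
```

View pics/top0.png

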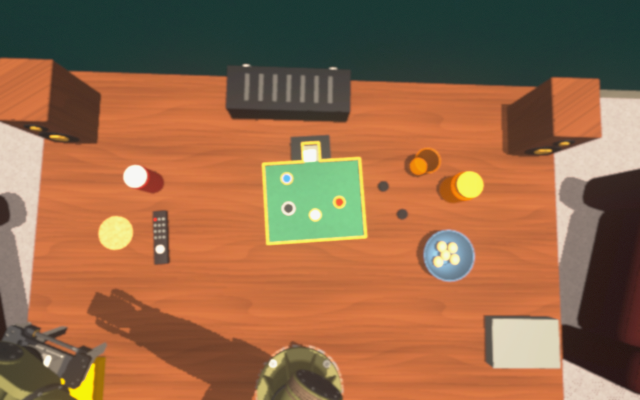

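View pics/side0.png

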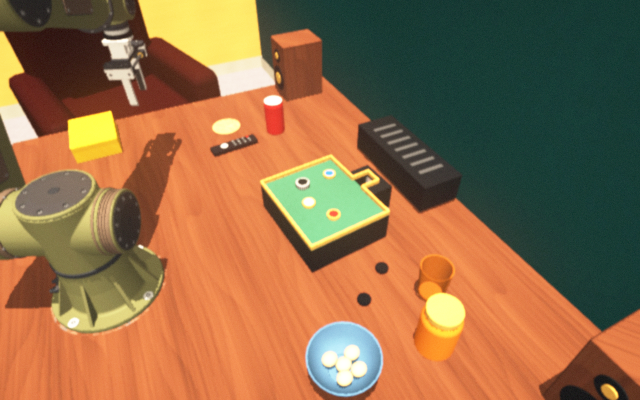

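The top view shows the tray with its gate at the upper edge (310,155). What could be taken for a token:
- blue token (287,178)
- white token (315,215)
- red token (339,202)
- steel cap with black centre (288,208)
- black discs on the table at (383,186) and (402,214)

I choose the three coloured discs on the deck. Next I rectify the deck plane, fit the tray and measure.

```bash
cat > h.py <<'E'
import numpy as np,cv2
from plant import robot,cams,models
def proj(p,X):
    c=np.asarray(X,float)@np.array(p["R"]).T+np.array(p["t"])
    return np.c_[p["fx"]*c[:,0]/c[:,2]+p["cx"],p["fy"]*c[:,1]/c[:,2]+p["cy"]]
def rect(p,z,x0=350,x1=750,y0=-240,y1=200,s=2):
    """image of plane z: col=(y1-y)*s,row=(x1-x)*s"""
    w=np.array([[x1,y1,z],[x1,y0,z],[x0,y0,z],[x0,y1,z]])
    d=np.float32([[0,0],[(y1-y0)*s,0],[(y1-y0)*s,(x1-x0)*s],[0,(x1-x0)*s]])
    H=cv2.getPerspectiveTransform(np.float32(proj(p,w)),d)
    return cv2.warpPerspective(p["pixels"],H,(int((y1-y0)*s),int((x1-x0)*s)),flags=cv2.INTER_CUBIC)
def unpix(c,x1=750,y1=200,s=2): return np.array([x1-c[1]/s,y1-c[0]/s])
E
python3 - <<'E'
from h import *
for n in("top","side"):
    p=cams.get_image(n)
    im=rect(p,97);hsv=cv2.cvtColor(im,cv2.COLOR_RGB2HSV)
    m=cv2.inRange(hsv,(20,120,110),(38,255,255))  # brass
    g=cv2.inRange(hsv,(40,60,40),(85,255,255))
    k=cv2.morphologyEx(m|g,cv2.MORPH_OPEN,np.ones((25,25)))
    c=max(cv2.findContours(k,0,2)[0],key=cv2.contourArea)
    r=cv2.minAreaRect(c);print(n,"rim",unpix(r[0]),np.array(r[1])/2,r[2])
    im2=rect(p,93);hsv=cv2.cvtColor(im2,cv2.COLOR_RGB2HSV)
    g2=cv2.inRange(hsv,(40,60,40),(85,255,255))
    ng=cv2.morphologyEx(cv2.bitwise_not(g2),cv2.MORPH_OPEN,np.ones((7,7)))
    for c in cv2.findContours(ng,cv2.RETR_CCOMP,2)[0]:
        a=cv2.contourArea(c)/4
        if 300<a<2500:
            (q,rr)=cv2.minEnclosingCircle(c);M=cv2.moments(c)
            ce=(M['m10']/M['m00'],M['m01']/M['m00']);print(round(a),unpix(ce),rr/2,im2[int(ce[1]),int(ce[0])])
    cv2.imwrite(f"pics/r_{n}.png",cv2.resize(im2[100:640,:],None,fx=.8,fy=.8)[:,:,::-1])
    if n=="top":
        for t in["token_red","token_white","token_blue","cap"]:
            print(t,[(np.round(d["xyz"]),round(d["p"],2)) for d in models.find_in(p,t)])
E
```

```text
top rim [553.94259644 -29.13986206] [217.13587952 263.58718872] 84.97782135009766
1119 [512.04083343 -32.80445388] 19.320281982421875 [247 247 247]
1374 [528.61340003  42.88002122] 21.44453239440918 [109 103  93]
1130 [ 549.81490704 -100.40613472] 19.329792022705078 [247  92  58]
1128 [613.79243297  50.014846  ] 19.365453720092773 [ 98 195 247]
token_red [(array([550., -98.,  94.]), 0.67), (array([ 522., -305.,    4.]), 0.62)]
token_white [(array([514., -38.,  90.]), 0.56), (array([570., -26.,  87.]), 0.44)]
token_blue [(array([612.,  54.,  95.]), 0.4)]
cap [(array([530.,  41., 103.]), 0.5)]
side rim [553.88890076 -36.42147827] [216.99143982 251.90834045] 85.06583404541016
1389 [510.05064183 -36.31296863] 23.654571533203125 [255 255 255]
1857 [528.48402119  43.95161471] 28.597471237182617 [91 74 62]
1357 [ 547.72384944 -103.71916736] 23.453460693359375 [255 100  73]
1452 [611.53846264  45.91729097] 23.95609474182129 [130 217 255]
```

View pics/r_top.png

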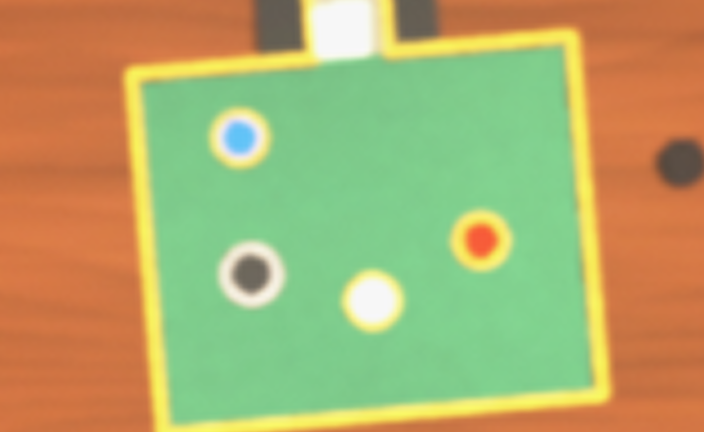

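The rectified view shows blue at about (240,137), white (372,300), red (480,240) and the cap (250,273). The gate middle is near (347,53), and the black look-alikes are off the tray. Tray yaw is about 5° and its origin is about (609,-24).

In tray coordinates: white (-97,0), red (-65,-71), blue (12,74), cap (-74,74).

I'll push with the fingertips slightly apart, so they cradle each token: white first.

```bash
cat >> h.py <<'E'
O=np.array([608.8,-24.3]);YAW=5.0
c,s_=np.cos(np.radians(YAW)),np.sin(np.radians(YAW));RT=np.array([[c,-s_],[s_,c]])
def totray(xy): return RT.T@(np.asarray(xy)[:2]-O)
def shift(X,Y,z,yaw):
    """tool shift (mm) and rz (deg) to tray X,Y, height z, world tool yaw"""
    from scipy.spatial.transform import Rotation as R
    s=robot.state();r=R.from_euler("xyz",s["orientation"],degrees=True)
    w=RT@np.array([X,Y])+O
    d=r.inv().apply(np.r_[w,z]-s["tcp_pos"])
    rv=(r.inv()*R.from_euler("xyz",[180,0,yaw],degrees=True)).as_rotvec(degrees=True)
    print("t",round(s["time"],2),"tray",totray(s["tcp_pos"]).round(1),s["tcp_pos"].round(1),s["orientation"].round(2),"grip",round(s["opening"],3),"F",s["ft_force"].round(1))
    print("shift",d.round(1),"rot",rv.round(2))
E
python3 -c "
from h import *
print(robot.pinch_z);shift(-132,0,150,185)"
```

```text
-18.8
t 0.7 tray [-362.6  571.3] [197.7 513.2 205.4] [-180.     -0.    158.93] grip 1.002 F [0.1 0.2 0.3]
shift [-458.3 -411.8   55.5] rot [ -0.    -0.   -26.07]
```

Call:
move_arm --commands '[0.2, -458, -411.5, 55, 0, 0, -26, 0.2, -458, -411.5, 55, 0, 0, -26, 0.2, -458, -411.5, 55, 0, 0, -26, 0.2, -458, -411.5, 55, 0, 0, -26, 0.2, -458, -411.5, 55, 0, 0, -26, 0.2, -458, -411.5, 55, 0, 0, -26, 0.2, -458, -411.5, 55, 0, 0, -26, 0.2, -458, -411.5, 55, 0, 0, -26, 0.2, -458, -411.5, 55, 0, 0, -26, 0.2, -458, -411.5, 55, 0, 0, -26]'

```text
time: 1.7
tcp_pos: [420.4, 75.5, 162.0]
orientation: [180.0, 0.1, -175.1]
ft_force: [0.5, -0.1, -0.6]
opening: 0.211
gripper_force: 0.0
```

```bash
python3 -c "
from h import *
shift(-132,0,150,185)"
```

```text
t 1.7 tray [-179.   115.8] [420.4  75.5 162. ] [ 1.8000e+02  6.0000e-02 -1.7508e+02] grip 0.211 F [ 0.5 -0.1 -0.6]
shift [ -47.1 -115.7   12. ] rot [ 0.    0.06 -0.08]
```

Call:
move_arm --commands '[0.2, -47, -116, 12, 0, 0, 0, 0.2, -47, -116, 12, 0, 0, 0, 0.2, -47, -116, 12, 0, 0, 0, 0.2, -47, -116, 12, 0, 0, 0, 0.2, -47, -116, 12, 0, 0, 0, 0.2, -47, -116, 12, 0, 0, 0]'

```text
time: 2.3
tcp_pos: [476.3, -33.2, 149.9]
orientation: [180.0, 0.0, -175.0]
ft_force: [-0.4, -0.1, 0.2]
opening: 0.201
gripper_force: 0.0
```

```bash
python3 -c "
from h import *
shift(-132,0,89,185)"
```

```text
t 2.3 tray [-132.8    2.7] [476.3 -33.2 149.9] [ 180.      0.   -175.02] grip 0.201 F [-0.4 -0.1  0.2]
shift [-0.8 -2.7 60.9] rot [ 0.    0.   -0.02]
```

Call:
move_arm --commands '[0.2, -1, -2.7, 30, 0, 0, 0, 0.2, -1, -2.7, 57, 0, 0, 0, 0.2, -1, -2.7, 57, 0, 0, 0, 0.2, -1, -2.7, 57, 0, 0, 0]'

```text
time: 2.7
tcp_pos: [477.9, -36.0, 93.6]
orientation: [-180.0, 0.0, -175.0]
ft_force: [-0.5, 0.2, 0.9]
opening: 0.203
gripper_force: 0.0
```

```bash
python3 - <<'E'
from h import *
ps=[cams.get_image(n) for n in("top","side")]
a=cv2.resize(ps[0]["pixels"][140:260,240:390],(600,480),interpolation=2)
u=proj(ps[1],[[540,-30,90]])[0].astype(int);print(u)
b=cv2.resize(ps[1]["pixels"][140:280,240:415],(600,480),interpolation=2)
cv2.imwrite("pics/c1.png",cv2.resize(np.vstack([a,b]),(375,600))[:,:,::-1])
cv2.imwrite("pics/c1b.png",b[:,:,::-1])
E
```

```text
[317 198]
```

View pics/c1b.png

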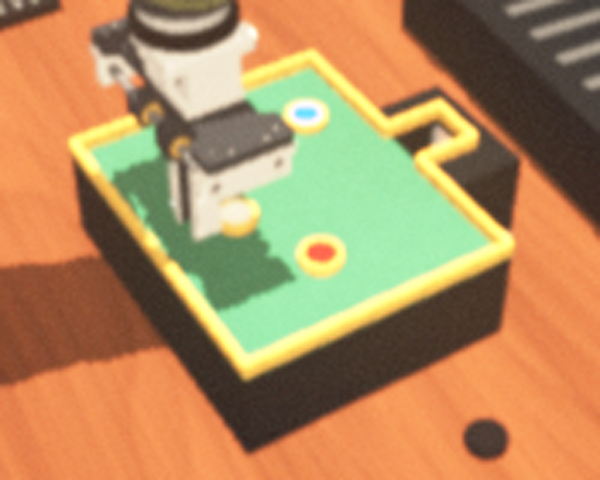

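The crop shows the fingertips at (205,205) right behind the white token (238,215). Red is at (320,252), blue at (305,113), and the black look-alike is on the table at (487,438). The choice is confirmed, so I lower and push white.

Call:
move_arm --commands '[0.2, 0, 0, 4, 0, 0, 0, 0.2, -6, 0, 4.5, 0, 0, 0, 0.2, -15, 0, 4.5, 0, 0, 0, 0.2, -27, 0, 4.5, 0, 0, 0, 0.2, -40, 0, 4.5, 0, 0, 0, 0.2, -53, 0, 4.5, 0, 0, 0, 0.2, -66, 0, 4.5, 0, 0, 0, 0.2, -79, 0, 4.5, 0, 0, 0, 0.2, -92, 0, 4.5, 0, 0, 0, 0.2, -105, 0, 4.5, 0, 0, 0]'

```text
time: 3.8
tcp_pos: [583.5, -27.5, 88.3]
orientation: [-180.0, -0.0, -175.1]
ft_force: [-0.8, 0.3, 1.2]
opening: 0.197
gripper_force: 0.4
```

```bash
cat >> h.py <<'E'
def look(name=None):
    p=cams.get_image("top");im=rect(p,93);hsv=cv2.cvtColor(im,cv2.COLOR_RGB2HSV)
    for n,lo,hi in(("red",(0,150,150),(9,255,255)),("blue",(95,80,150),(115,255,255)),("white",(0,0,225),(180,60,255))):
        m=cv2.inRange(hsv,lo,hi)
        for k in cv2.findContours(m,0,2)[0]:
            M=cv2.moments(k)
            if 150<M['m00']/4<1500:
                q=totray(unpix((M['m10']/M['m00'],M['m01']/M['m00'])))
                if -170<q[0]<130 and abs(q[1])<140: print(n,q.round(1),round(M['m00']/4))
    if name: cv2.imwrite(name,im[:640,:][:,:,::-1])
E
python3 -c "
from h import *
look('pics/c2.png');shift(44,0,88.5,185)"
```

```text
white [85.9  1.1] 972
t 3.85 tray [-24.1  -1. ] [584.9 -27.4  88.4] [-1.7999e+02  6.0000e-02 -1.7507e+02] grip 0.202 F [ 1.1 -0.3  0.9]
shift [-68.1   1.1  -0.1] rot [-0.01  0.06 -0.07]
```

View pics/c2.png

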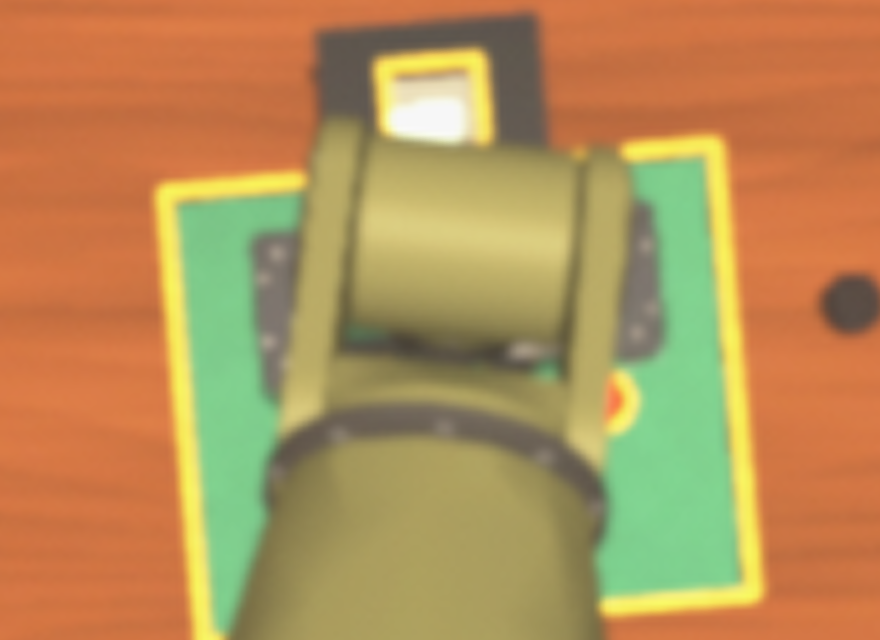

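Top view: the slot rails are centred at (433,100), which is tray y of about -0.2 mm, so the alignment is good. White is hidden under the wrist. I finish the push.

Call:
move_arm --commands '[0.2, -8, 0.3, 0, 0, 0, 0, 0.2, -18, 0.6, 0, 0, 0, 0, 0.2, -28, 1, 0, 0, 0, 0, 0.2, -38, 1, 0, 0, 0, 0, 0.2, -48, 1, 0, 0, 0, 0, 0.2, -57, 1, 0, 0, 0, 0, 0.2, -64, 1, 0, 0, 0, 0, 0.2, -68, 1, 0, 0, 0, 0, 0.2, -68, 1, 0, 0, 0, 0, 0.2, -68, 1, 0, 0, 0, 0]'

```text
time: 4.85
tcp_pos: [649.9, -20.8, 88.2]
orientation: [180.0, -0.0, -175.1]
ft_force: [-0.3, -0.9, 0.4]
opening: 0.199
gripper_force: 0.0
```

```bash
python3 - <<'E'
from h import *
b=cams.get_image("side")["pixels"][140:260,255:405]
cv2.imwrite("pics/c3.png",cv2.resize(b,(600,480),interpolation=2)[:,:,::-1])
shift(-65,-103,150,95)
E
```

```text
t 4.9 tray [41.2 -0.1] [649.9 -20.8  88.3] [ 1.8000e+02 -1.0000e-02 -1.7507e+02] grip 0.2 F [-0.8  0.3 -0.7]
shift [ 106.1 -103.   -61.7] rot [-0.   -0.   89.93]
```

View pics/c3.png

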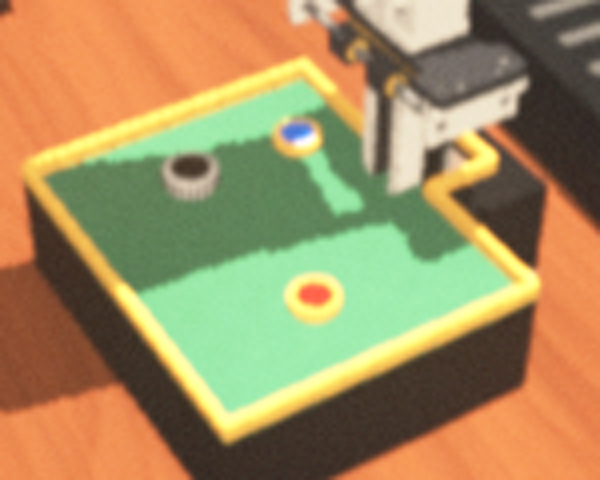

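Side view: the fingertips are at the gate (405,185) and white is no longer visible on the deck. Red (315,297), blue (297,135) and the cap (190,175) have not moved. I lift, turn 90° and go behind red; from there the gate is clear for a check.

Call:
move_arm --commands '[0.2, 0, 0, -30, 0, 0, 0, 0.2, 10, -10, -60, 0, 0, 8, 0.2, 40, -40, -60, 0, 0, 16, 0.2, 70, -70, -60, 0, 0, 24, 0.2, 95, -95, -60, 0, 0, 32, 0.2, 106, -103, -60, 0, 0, 40, 0.2, 106, -103, -60, 0, 0, 48, 0.2, 106, -103, -60, 0, 0, 56, 0.2, 106, -103, -60, 0, 0, 64, 0.2, 106, -103, -60, 0, 0, 72]'

```text
time: 5.9
tcp_pos: [553.1, -132.6, 148.5]
orientation: [180.0, 0.0, 112.6]
ft_force: [0.2, 0.2, -0.6]
opening: 0.199
gripper_force: 0.0
```

```bash
python3 -c "
from h import *
look('pics/c4.png');shift(-65,-103,150,95)"
```

```text
blue [11.7 73.9] 257
white [ -85.3 -127.4] 462
white [-73.8  73.9] 1194
white [11.9 73.8] 614
white [78.9  3. ] 1401
t 5.95 tray [ -64.9 -103. ] [ 553.1 -132.5  148.5] [1.7999e+02 1.0000e-02 1.1208e+02] grip 0.201 F [0.1 0.1 0.3]
shift [ 0.  -0.1 -1.5] rot [1.000e-02 1.000e-02 1.708e+01]
```

View pics/c4.png

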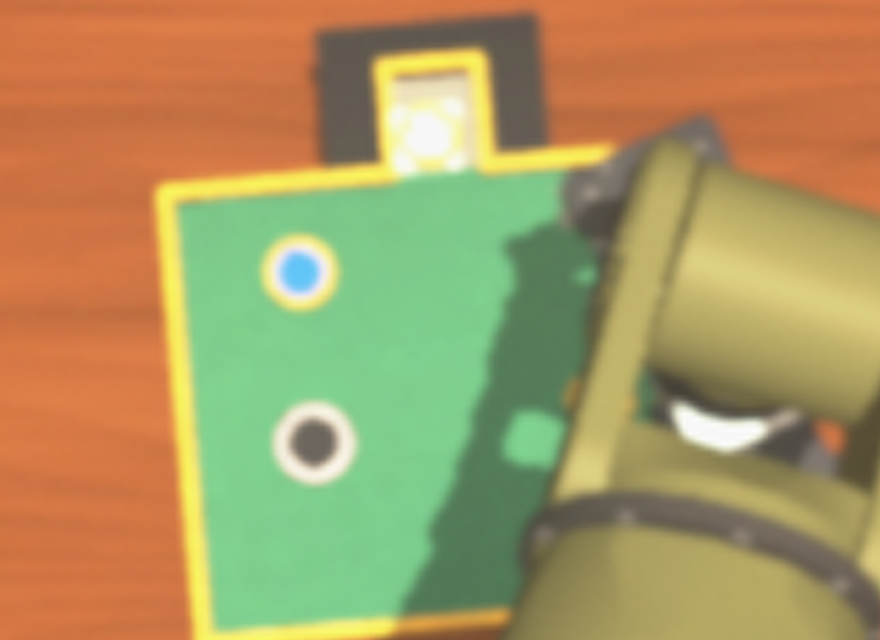

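Top view: white lies in the box, seen through the slot at (428,130). Next is red: finish the turn and lower.

Call:
move_arm --commands '[0.2, 0, 0, 0, 0, 0, 8.5, 0.2, 0, 0, 15, 0, 0, 17.1, 0.2, 0, 0, 35, 0, 0, 17.1, 0.2, 0, 0, 55, 0, 0, 17.1, 0.2, 0, 0, 60, 0, 0, 17.1, 0.2, 0, 0, 60, 0, 0, 17.1, 0.2, 0, 0, 60, 0, 0, 17.1]'

```text
time: 6.65
tcp_pos: [553.7, -132.6, 89.3]
orientation: [179.9, 0.0, 95.9]
ft_force: [-0.5, -0.9, -0.0]
opening: 0.199
gripper_force: 0.0
```

```bash
python3 -c "
from h import *
shift(-65.4,-22,88.5,95)"
```

```text
t 6.65 tray [ -64.3 -103.1] [ 553.7 -132.6   89.3] [1.7993e+02 3.0000e-02 9.5880e+01] grip 0.199 F [-0.5 -0.9 -0. ]
shift [81.1  0.2  0.8] rot [0.07 0.03 0.88]
```

Call:
move_arm --commands '[0.2, 3, -0.5, 0, 0, 0, 0, 0.2, 12, -0.5, 0, 0, 0, 0, 0.2, 24, -0.5, 0, 0, 0, 0, 0.2, 36, -0.5, 0, 0, 0, 0, 0.2, 48, -0.5, 0, 0, 0, 0, 0.2, 59, -0.5, 0, 0, 0, 0, 0.2, 69, -0.5, 0, 0, 0, 0, 0.2, 77, -0.5, 0, 0, 0, 0, 0.2, 81, -0.5, 0, 0, 0, 0, 0.2, 81, -0.5, 0, 0, 0, 0]'

```text
time: 7.65
tcp_pos: [544.5, -51.5, 88.3]
orientation: [-180.0, -0.0, 95.9]
ft_force: [-0.1, -0.2, 0.1]
opening: 0.198
gripper_force: 0.0
```

```bash
python3 -c "
from h import *
shift(12,106,150,95)"
```

```text
t 7.65 tray [-66.4 -21.5] [544.5 -51.5  88.3] [-179.99   -0.     95.86] grip 0.198 F [-0.1 -0.2  0.1]
shift [126.4  80.3 -61.7] rot [-0.01 -0.    0.86]
```

Call:
move_arm --commands '[0.2, -12, 0, 0, 0, 0, 0, 0.2, -12, 0, -30, 0, 0, 0.8, 0.2, -5, 0, -62, 0, 0, 0.8, 0.2, 30, 20, -62, 0, 0, 0.8, 0.2, 65, 45, -62, 0, 0, 0.8, 0.2, 100, 65, -62, 0, 0, 0.8, 0.2, 126, 80, -62, 0, 0, 0.8, 0.2, 126, 80, -62, 0, 0, 0.8, 0.2, 126, 80, -62, 0, 0, 0.8]'

```text
time: 8.55
tcp_pos: [611.5, 80.7, 149.8]
orientation: [-180.0, 0.0, 95.0]
ft_force: [0.7, 0.4, 0.2]
opening: 0.202
gripper_force: 0.0
```

```bash
python3 -c "
from h import *
look('pics/c5.png');shift(12,106,88.5,95)"
```

```text
red [-65.6   2.4] 183
white [ 17.8 131. ] 884
white [79.1  3.1] 1322
t 8.6 tray [ 11.6 103.9] [611.3  80.2 150. ] [-1.7997e+02  1.0000e-02  9.4980e+01] grip 0.199 F [-0.3  0.1  0.9]
shift [ 2.2  0.4 61.5] rot [-0.03  0.01 -0.02]
```

Call:
move_arm --commands '[0.2, 2, 0.4, 25, 0, 0, 0, 0.2, 2, 0.4, 50, 0, 0, 0, 0.2, 2, 0.4, 61.5, 0, 0, 0, 0.2, 2, 0.4, 61.5, 0, 0, 0, 0.2, -4, 0.4, 61.5, 0, 0, 0, 0.2, -13, 0.4, 61.5, 0, 0, 0, 0.2, -25, 0.4, 61.5, 0, 0, 0, 0.2, -37, 0.4, 61.5, 0, 0, 0, 0.2, -49, 0.4, 61.5, 0, 0, 0, 0.2, -60, 0.4, 61.5, 0, 0, 0]'

```text
time: 9.6
tcp_pos: [617.2, 20.4, 89.0]
orientation: [180.0, -0.0, 95.0]
ft_force: [-0.1, 0.5, 0.5]
opening: 0.198
gripper_force: 0.6
```

```bash
python3 -c "
from h import *
shift(12,21.5,88.5,95)"
```

```text
t 9.6 tray [12.3 43.8] [617.2  20.4  89. ] [179.99  -0.    95.  ] grip 0.198 F [-0.1  0.5  0.5]
shift [-22.3  -0.3   0.5] rot [ 0.01 -0.   -0.  ]
```

Call:
move_arm --commands '[0.2, -8, 0, 0, 0, 0, 0, 0.2, -16, 0, 0, 0, 0, 0, 0.2, -21, 0, 0, 0, 0, 0, 0.2, -22, 0, 0, 0, 0, 0, 0.2, -22, 0, 0, 0, 0, 0, 0.2, -10, 0, 0, 0, 0, 0, 0.2, -7, 0, -30, 0, 0, 0, 0.2, -7, 0, -60, 0, 0, 0, 0.2, 30, 0, -60, 0, 0, -8, 0.2, 65, 0, -60, 0, 0, -16]'

```text
time: 10.6
tcp_pos: [611.3, 88.1, 149.8]
orientation: [179.9, 0.0, 111.3]
ft_force: [-0.2, 0.9, -0.2]
opening: 0.2
gripper_force: 0.0
```

```bash
python3 -c "
from h import *
look('pics/c6.png');shift(-20,0,150,185)"
```

```text
red [-65.6   2.5] 186
blue [13.2  1.8] 257
white [ 17.5 137.4] 552
white [13.5  1.8] 616
white [79.1  3.1] 1318
t 10.65 tray [ 11.8 116.8] [610.4  93.1 149.2] [ 1.7995e+02 -5.0000e-02  1.1203e+02] grip 0.199 F [ 0.2  4.7 -0.4]
shift [-102.4  -64.7   -1. ] rot [ 8.000e-02 -2.000e-02 -7.297e+01]
```

View pics/c6.png

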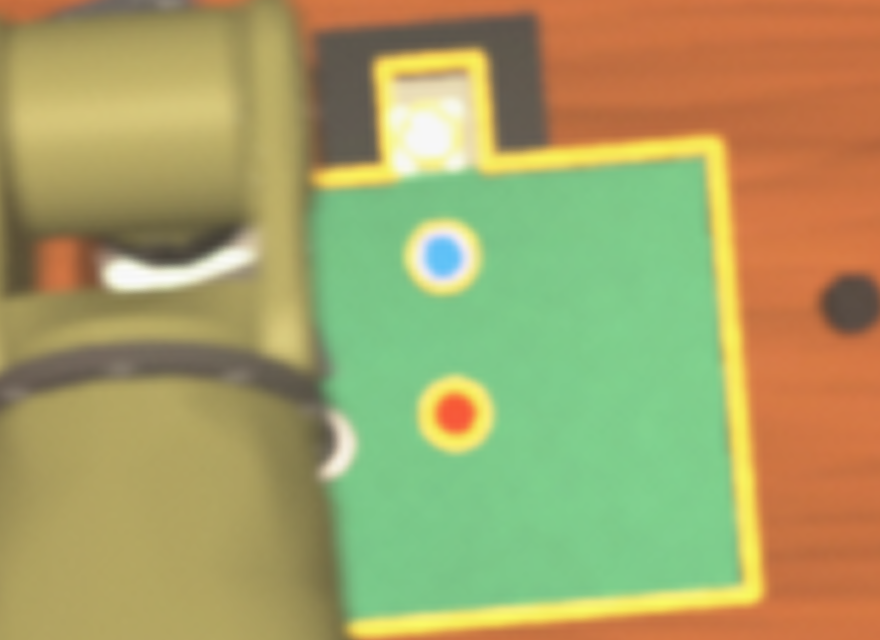

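Top view: blue (443,257) and red (456,413) lie in line with the gate, and white is in the box at (428,130). Now blue goes through the gate.

Call:
move_arm --commands '[0.2, -30, -20, -1, 0, 0, -8.2, 0.2, -65, -40, -1, 0, 0, -16.4, 0.2, -95, -60, -1, 0, 0, -24.6, 0.2, -101, -65, -1, 0, 0, -32.8, 0.2, -101, -65, -1, 0, 0, -41, 0.2, -101, -65, -1, 0, 0, -49.2, 0.2, -101, -65, -1, 0, 0, -57.4, 0.2, -101, -65, -1, 0, 0, -65.6, 0.2, -101, -65, -1, 0, 0, -73, 0.2, -101, -65, -1, 0, 0, -73]'

```text
time: 11.65
tcp_pos: [586.8, -30.3, 149.7]
orientation: [180.0, -0.0, -175.8]
ft_force: [-0.1, -0.3, -0.7]
opening: 0.201
gripper_force: 0.0
```

```bash
python3 -c "
from h import *
shift(-20,1,88.5,185)"
```

```text
t 11.65 tray [-22.4  -4. ] [586.8 -30.3 149.7] [ 1.8000e+02 -1.0000e-02 -1.7584e+02] grip 0.201 F [-0.1 -0.3 -0.7]
shift [-2.3  5.1 61.2] rot [ 0.   -0.01 -0.84]
```

Call:
move_arm --commands '[0.2, -2, 5, 20, 0, 0, -0.8, 0.2, -2, 5, 45, 0, 0, -0.8, 0.2, -2, 5, 61, 0, 0, -0.8, 0.2, -2, 5, 61, 0, 0, -0.8, 0.2, -2, 5, 61, 0, 0, -0.8]'

```text
time: 12.15
tcp_pos: [588.7, -25.6, 89.3]
orientation: [-180.0, 0.0, -175.3]
ft_force: [0.2, 0.4, 0.3]
opening: 0.202
gripper_force: 0.0
```

```bash
python3 -c "
from h import *
shift(46,0.5,88.5,185)"
```

```text
t 12.15 tray [-20.2   0.4] [588.7 -25.6  89.3] [-180.      0.   -175.29] grip 0.202 F [0.2 0.4 0.3]
shift [-66.2   0.4   0.8] rot [-0.    0.   -0.29]
```

Call:
move_arm --commands '[0.2, -5, 0.2, 0, 0, 0, 0, 0.2, -13, 0.2, 0, 0, 0, 0, 0.2, -22, 0.2, 0, 0, 0, 0, 0.2, -31, 0.2, 0, 0, 0, 0, 0.2, -40, 0.2, 0, 0, 0, 0, 0.2, -49, 0.2, 0, 0, 0, 0, 0.2, -57, 0.2, 0, 0, 0, 0, 0.2, -62, 0.2, 0, 0, 0, 0, 0.2, -63, 0.2, 0, 0, 0, 0, 0.2, -63, 0.2, 0, 0, 0, 0]'

```text
time: 13.15
tcp_pos: [651.3, -20.5, 88.6]
orientation: [180.0, -0.0, -175.2]
ft_force: [0.4, -0.1, -0.3]
opening: 0.199
gripper_force: 0.0
```

Call:
move_arm --commands '[0.2, 0, 0, -25, 0, 0, 0, 0.2, 0, 0, -62, 0, 0, 0, 0.2, 45, 0, -62, 0, 0, 0, 0.2, 90, 0, -62, 0, 0, 0, 0.2, 130, 0, -62, 0, 0, 0, 0.2, 144, 0, -62, 0, 0, 0, 0.2, 144, 0, -62, 0, 0, 0, 0.2, 144, 0, -62, 0, 0, 0]'

```text
time: 13.95
tcp_pos: [508.5, -32.7, 151.3]
orientation: [-180.0, 0.1, -175.2]
ft_force: [0.3, 0.3, -0.3]
opening: 0.203
gripper_force: 0.0
```

```bash
python3 -c "
from h import *
look('pics/c7.png');b=cams.get_image('side')['pixels'][140:260,255:405]
a=cv2.resize(cv2.imread('pics/c7.png'),(440,320))
cv2.imwrite('pics/c7.png',np.vstack([a[:270],cv2.resize(b,(440,320))[:,:,::-1]]))
shift(-104,1,88.5,185)"
```

```text
blue [67.1  2.3] 212
white [82.7  3. ] 1013
t 14.05 tray [-100.5    0.5] [508.6 -32.5 150.7] [ 1.8000e+02  1.0000e-02 -1.7517e+02] grip 0.2 F [ 0.3 -0.  -0.4]
shift [ 3.5  0.5 62.2] rot [ 0.    0.01 -0.17]
```

View pics/c7.png

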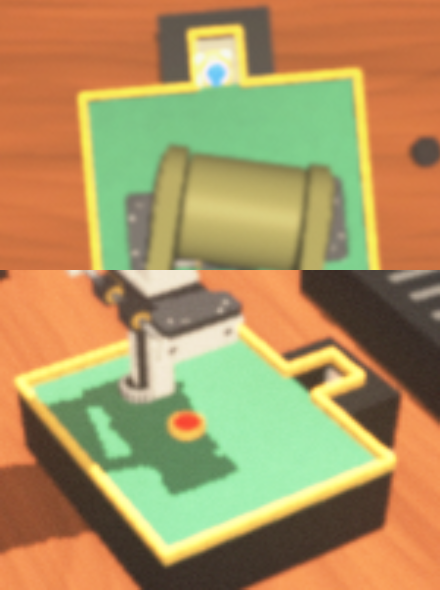

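The composite shows blue down in the slot at (215,75) in the top view and gone from the deck in the side view. Its image has also shrunk, consistent with lying in the box. Red (187,425 in the lower half) is in front of the fingers. Lower and push.

Call:
move_arm --commands '[0.2, 3, 0.5, 30, 0, 0, 0, 0.2, 3, 0.5, 55, 0, 0, 0, 0.2, 3, 0.5, 62, 0, 0, 0, 0.2, 3, 0.5, 62, 0, 0, 0, 0.2, -3, 0.5, 62, 0, 0, 0, 0.2, -12, 0.5, 62, 0, 0, 0, 0.2, -23, 0.5, 62, 0, 0, 0, 0.2, -35, 0.5, 62, 0, 0, 0, 0.2, -47, 0.5, 62, 0, 0, 0, 0.2, -58, 0.5, 62, 0, 0, 0]'

```text
time: 15.05
tcp_pos: [567.2, -27.1, 89.7]
orientation: [-180.0, 0.1, -175.2]
ft_force: [-0.5, 0.2, 0.9]
opening: 0.201
gripper_force: 0.3
```

```bash
python3 -c "
from h import *
shift(43,0.5,88.5,185)"
```

```text
t 15.05 tray [-41.7   0.8] [567.2 -27.1  89.7] [-1.7998e+02  9.0000e-02 -1.7517e+02] grip 0.201 F [-0.5  0.2  0.9]
shift [-84.7  -0.1   1.4] rot [-0.02  0.09 -0.17]
```

Call:
move_arm --commands '[0.2, -10, 0, 1, 0, 0, 0, 0.2, -20, 0, 1, 0, 0, 0, 0.2, -30, 0, 1, 0, 0, 0, 0.2, -40, 0, 1, 0, 0, 0, 0.2, -50, 0, 1, 0, 0, 0, 0.2, -60, 0, 1, 0, 0, 0, 0.2, -69, 0, 1, 0, 0, 0, 0.2, -77, 0, 1, 0, 0, 0, 0.2, -83, 0, 1, 0, 0, 0, 0.2, -84, 0, 1, 0, 0, 0]'

```text
time: 16.05
tcp_pos: [649.8, -20.1, 87.7]
orientation: [180.0, 0.0, -175.2]
ft_force: [-0.5, -0.2, -0.1]
opening: 0.2
gripper_force: 0.0
```

Call:
move_arm --commands '[0.2, 0, 0, 0, 0, 0, 0, 0.2, 0, 0, 0, 0, 0, 0, 0.2, 0, 0, -25, 0, 0, 0, 0.2, 0, 0, -62, 0, 0, 0, 0.2, 45, 0, -62, 0, 0, 0, 0.2, 90, 0, -62, 0, 0, 0, 0.2, 130, 0, -62, 0, 0, 0, 0.2, 144, 0, -62, 0, 0, 0, 0.2, 144, 0, -62, 0, 0, 0, 0.2, 144, 0, -62, 0, 0, 0]'

```text
time: 17.05
tcp_pos: [506.5, -32.3, 150.3]
orientation: [-180.0, 0.1, -175.2]
ft_force: [0.6, -0.2, 0.0]
opening: 0.204
gripper_force: 0.0
```

```bash
python3 -c "
from h import *
look('pics/c8.png');b=cams.get_image('side')['pixels'][120:280,255:415]
a=cv2.resize(cv2.imread('pics/c8.png'),(440,320))
cv2.imwrite('pics/c8.png',np.vstack([a[:200],cv2.resize(b,(440,400))[:,:,::-1]]))
shift(43,1,88.5,185)"
```

```text
white [89.7  1.6] 671
t 17.15 tray [-102.5    1. ] [506.6 -32.2 149.8] [-1.8000e+02  2.0000e-02 -1.7517e+02] grip 0.202 F [-0.3 -0.4  0.4]
shift [-145.4    0.4   61.3] rot [-0.    0.02 -0.17]
```

View pics/c8.png

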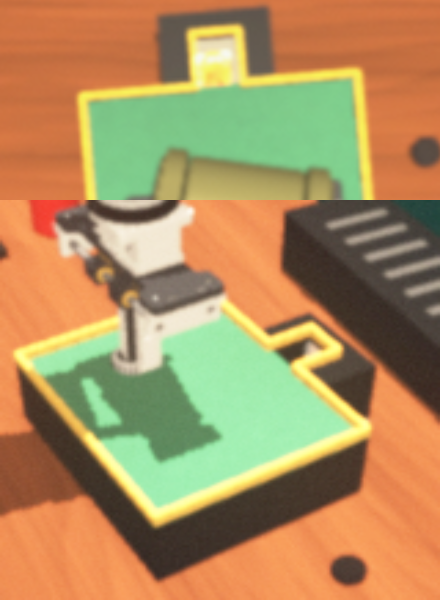

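The deck is empty of tokens and brass shows low in the slot at (215,72). I retract the arm clear and check by numbers that red is down in the box and the cap is on the deck.

Call:
move_arm --commands '[0.2, 20, 20, -40, 0, 0, 0, 0.2, 40, 65, -60, 0, 0, 0, 0.2, 50, 110, -60, 0, 0, 0, 0.2, 50, 155, -60, 0, 0, 0, 0.2, 50, 200, -60, 0, 0, 0, 0.2, 50, 240, -60, 0, 0, 0, 0.2, 50, 260, -60, 0, 0, 0, 0.2, 50, 260, -60, 0, 0, 0, 0.2, 50, 260, -60, 0, 0, 0]'

```text
time: 18.05
tcp_pos: [434.4, 222.6, 209.4]
orientation: [-180.0, -0.0, -175.1]
ft_force: [0.4, 0.7, 0.2]
opening: 0.2
gripper_force: 0.0
```

```bash
python3 - <<'E'
from h import *
look()
p=cams.get_image("top");q=cams.get_image("side")
for n,pp in(("top",p),("side",q)):
  for t in("token_red","token_blue","token_white","cap"):
    print(n,t,[(totray(d["xyz"][:2]).round(),round(float(d["xyz"][2])),round(d["p"],2)) for d in models.find_in(pp,t)])
# slot contents in tray frame, plane z=85, 3 mm grid: hue/sat/val
im=p["pixels"]
for z in(93,):
  for X in range(54,112,6):
    row=[]
    for Y in range(20,-21,-5):
      w=np.r_[RT@np.array([X,Y])+O,z];u=proj(p,[w])
      c=cv2.getRectSubPix(im,(1,1),tuple(map(float,u[0])))[0,0];row.append("%3d,%3d,%3d"%tuple(c))
    print(X,*row,sep=" | ")
E
```

```text
white [-73.8  73.9] 1187
white [89.7  1.5] 688
top token_red [(array([84.,  1.]), 30, 0.66), (array([ -20., -222.]), 10, 0.61)]
top token_blue []
top token_white [(array([  44., -349.]), 54, 0.64)]
top cap [(array([-75.,  70.]), 100, 0.52)]
side token_red [(array([-104., -279.]), 3, 0.7), (array([ -21., -223.]), 9, 0.63)]
side token_blue []
side token_white []
side cap [(array([-64., -44.]), 85, 0.61)]
54 | 204,218,133 | 176,210,134 | 172,205,132 | 170,207,133 | 172,201,131 | 171,205,132 | 168,210,137 | 154,205,140 | 185,205,126
60 | 247,245,176 | 247,237,133 | 247,225,104 | 247,229,106 | 247,218,101 | 247,235,108 | 246,241,135 | 236,228,164 | 242,230,145
66 | 247,244,149 | 247,241,120 | 247,218, 94 | 247,219, 96 | 247,230, 99 | 247,240,102 | 247,243,125 | 244,232,167 | 245,232,150
72 | 247,245,154 | 247,244,125 | 247,240,101 | 247,236,100 | 247,235,102 | 247,240,107 | 247,240,122 | 242,225,162 | 244,230,149
78 | 247,247,175 | 247,247,158 | 247,246,152 | 247,246,146 | 247,244,149 | 247,244,161 | 247,242,164 | 241,227,173 | 242,227,149
84 | 247,247,222 | 247,247,216 | 247,246,202 | 247,246,215 | 247,246,215 | 247,247,219 | 247,247,225 | 242,236,201 | 244,231,153
90 | 247,244,185 | 245,241,208 | 246,240,178 | 246,241,165 | 246,241,176 | 246,244,213 | 246,244,226 | 239,230,197 | 243,229,148
96 | 246,237,158 | 238,225,186 | 236,224,186 | 237,224,186 | 237,224,186 | 237,225,189 | 236,224,189 | 235,221,181 | 242,226,144
102 | 243,228,134 | 220,200,153 | 212,191,150 | 212,191,150 | 209,187,148 | 207,187,147 | 211,190,150 | 214,190,147 | 239,218,125
108 | 246,230, 89 | 238,212, 86 | 238,213, 87 | 239,215, 90 | 238,213, 88 | 239,215, 86 | 239,213, 86 | 242,217, 84 | 246,233, 88
```

Red lies brass side up in the box: the network gives z of about 30 mm there, and the deck edge covers part of it. The cap has not moved, at (-74,74). Handing in.

```bash
python3 -c "
from plant import robot
print(robot.close_job())"
```

```text
the job is handed in; nothing more can be done
None
```

I pushed white, blue and red through the gate one at a time and handed the job in after about 18 s; the camera checks put all three in the box (red brass side up, identified from its position), and the cap had not moved.

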